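Load the stiffness rig's hanger with slotted weights, slots fanned out

ROBOT

A 6-joint arm with a two-finger parallel gripper is mounted at the origin on the work surface. World frame = base frame: x ahead of the robot, y to its left, z up, the work surface at z = 0. Lengths are in mm, angles in rad, forces in N, time in s.
With the tool pointing down it reaches from about 300 to 775 mm from the base axis. Payload 14.6 kg.
Tool frame: the origin (TCP) lies on the centre line of the jaws, within the pads' length; the fingertips stand 19 mm ahead of it and the grasp point (between the pads) is the TCP (bot.tip_reach is the distance from the TCP to the fingertips, in mm); z points along the fingers, y is the line along which they close (so a half turn about z gives the same grasp; the last joint's range is limited). The gripper opens to 85 mm and grips with 20 to 120 N. Pads are 22 mm wide; open, the fingers measure 114 mm over their backs; the gripper's body (76 mm by 85 mm) begins 54 mm behind the grasp point. The pads swing forward as they close: fully open they stand 13 mm farther back than shut.
Start: joints at [-1.262, 0.3, 1.521, -0, 1.321, -0.067], TCP at [201.852, -511.611, 250.281] pointing down, gripper open.
Joint ranges: [-3.03, 3.03], [-0.79, 2.21], [0.23, 2.52], [-1.04, 4.18], [0, 3.07], [-2.55, 2.55]. Speed limits (rad/s): [2.22, 2.22, 2.57, 3.14, 3.14, 3.14].

INTERFACE

Orientations are given as a unit quaternion [w, x, y, z].
In Python, from rig import bot gives the robot as it stands. Calls block until the motion is done:
- bot.move_to(position, orientation): joint-space move of the TCP to a pose.
- bot.servo_line(position, attitude=None, speed=150, until_force=None): straight line of the TCP; attitude=None keeps the orientation; speed is the mean speed in mm/s. With until_force (N) it stops when the force on the tool has changed by that much, and returns True; else False.
- bot.move_joints(angles): joint-space move.
- bot.move_gripper(opening, grip_force=None): finger opening in mm; grip_force is the grip in N (None keeps the last); returns when the fingers have stopped.
- bot.dwell(seconds).
- bot.ik(position, orientation): joint angles nearest the present ones, or None.
- bot.read_state(): the state.
- bot.read_camera(name): name is "scene" or "top" or "wrist"; returns a dict with "image" (400x640x3 uint8, blue, green, red), "depth" (400x640 float32, mm along the optical axis (not along the pixel's ray), 0 where there is no reading), "fovy" (degrees; the focal length in pixels is half the picture's height over the tangent of half this angle, whatever the lens; pixels are square), "cx", "cy" (the principal point, pixels), "eye" and "attitude" of the camera in the world; the wrist camera has in their place "mount" (4x4, takes a point from camera to tool coordinates, whose origin is the TCP and whose axes are the flange's). Camera axes: x right, y down, z forward; pixel columns grow to the right and rows downward; lengths in mm; the calibration is good to about 2 mm. A picture is of the moment at which its call begins: read the wrist's pose just before it.
A pose or a line that the arm cannot do raises bot.MotionError and nothing moves.
- bot.finish_job(): hands the job in; it is judged then, once.
The state is a dict: "clock": time; "joint_positions": joint angles; "qvel": joint speeds; "effort": joint torques, N m; "ee_pos": TCP position; "tool_rot": TCP orientation; "ft_force": force on the tool from outside, world axes, zero at the start; "moment": the same for the moment, N m; "grip_width": finger opening in mm; "grip_force": force on a finger pad.
Only numpy, scipy, OpenCV 4.12 (cv2) and the standard library are available. Lean on these libraries where they do the work, as an engineer would, in place of code of your own. Each camera call takes 0.05 s, during which the arm holds its last target. There are 200 camera calls.

TASK

Load the wooden bar in the stiffness rig for its next reading: one brass slotted weight is already on the hanger; slide the other two brass weights from the bench onto the same rod, fully home and lying flat on top of it, with the three slots fanned out so that any two are at least 50 degrees apart and none can slide off. Do not knock the hanger into a wide swing, and leave it hanging quietly with all three on. Leave the small steel weight and the other things on the bench where they are.

Things in the scene. Friction and masses are not known exactly. Their poses are not given: they have to be found in the camera images.
- rig: stiffness rig, fixed. Origin: on the bench straight below the hanger's rod. Plywood base 18 mm thick, x -65 to +105, y -65 to +280 mm. Wooden post 60 x 50 mm, 240 mm high (clamp to 276), at y = +235 mm. A spruce bar (22 mm wide in x, 10 mm thick, underside at 240 mm) is clamped on the post and runs along y over the rod to y = -25 mm. Below the bar the hanger is open to -x and -y.
- gauge (a point): centre of the dial gauge's dial (54 mm across, 16 mm thick in x), fixed over the rig's bar, top at 333 mm, its stem running down to the bar; it is carried by a 12 mm column, 342 mm high, at x = +78, y = +150 mm of the rig
- pan (a point): centre of the top face of the hanger's pan, a brass disc 48 mm in diameter, 6 mm thick, 75 mm above the bench when it hangs still; the weights rest on it. z points up along the rod. The rod, 5 mm in diameter, rises straight from here; its hook, 150 mm above the pan, hangs in a steel wire stirrup, 30 mm wide in the rig's x, that goes round the bar.
- stirrup (a joint): swing of the hanger about the rig's y axis (rad), pivot 250 mm above the bench on top of the bar; 0 = plumb; free pendulum, lightly damped, stops at +-0.4
- hanger (a joint): swing of the hanger about the rig's x axis (rad), pivot 225 mm above the bench in the stirrup's eye; 0 = plumb; free pendulum, lightly damped, stops at +-0.4
- brass_hung: brass slotted weight, a flat disc 56 mm in diameter, 15 mm thick, about 250 g, with a 10 mm wide slot through it along +x, from 3.5 mm behind the centre to the rim (flared to 16 mm over the last 4 mm). Origin: centre of the underside; z up. This one is on the hanger from the start, flat on the pan round the rod, its slot facing any way; it is loose and can be turned or slid off.
- brass_a: brass slotted weight, a flat disc 56 mm in diameter, 15 mm thick, about 250 g, with a 10 mm wide slot through it along +x, from 3.5 mm behind the centre to the rim (flared to 16 mm over the last 4 mm). Origin: centre of the underside; z up. This one lies flat on the bench, to be hung.
- brass_b: brass slotted weight, a flat disc 56 mm in diameter, 15 mm thick, about 250 g, with a 10 mm wide slot through it along +x, from 3.5 mm behind the centre to the rim (flared to 16 mm over the last 4 mm). Origin: centre of the underside; z up. This one lies flat on the bench, to be hung.
- brass_hung_mouth (a point): middle of the slot's mouth on the rim of brass_hung, on the underside plane, 28 mm along +x from its origin
- brass_a_mouth (a point): middle of the slot's mouth on the rim of brass_a, on the underside plane, 28 mm along +x from its origin
- brass_b_mouth (a point): middle of the slot's mouth on the rim of brass_b, on the underside plane, 28 mm along +x from its origin
- steel_small: small steel slotted weight, 44 mm in diameter, 12 mm thick, 100 g, flat on the bench, not wanted now. Origin: centre of the underside; slot along +x.
- jar: amber glass varnish jar with a dark lid, 56 mm in diameter, 75 mm high, standing on the bench. Origin: centre of the underside.
- plane: brass thumb plane, 85 mm long (x), 30 mm wide, 38 mm high. Origin: centre of the underside.
- knife: knife lying along x: handle 115 x 24 x 16 mm from x = -88 to +27 mm, blade to x = +107 mm. Origin: underside, 30 mm from the handle's middle towards the blade.
- bridge: uncut violin bridge, a maple plate 34 x 41 x 5 mm lying on the cutting board. Origin: centre of the underside.
- cutting_board: maple cutting board, fixed, 130 (x) x 170 (y) x 12 mm. Origin: centre of the underside.
There are look-alikes about, which are no part of the job. Leave any black, blue or green look-alike of the brass_b alone.

How it is judged (in metres and radians):
On the way, in this order (a step that is already met when the one before it is completed fails the run):
1. one of the two loose brass weights is on the rod above the hung one, flat and home (((horizontal distance between brass_a and pan below 0.006 m and z of brass_a in the frame of pan between 0.011 and 0.035 m and angle between brass_a's own z axis and vertical below 0.1 rad) or (horizontal distance between brass_b and pan below 0.006 m and z of brass_b in the frame of pan between 0.011 and 0.035 m and angle between brass_b's own z axis and vertical below 0.1 rad))), for 0.2 s.
2. both are on the rod, flat and home (horizontal distance between each of brass_a, brass_b and pan below 0.006 m and z of brass_a in the frame of pan between 0.011 and 0.035 m and angle between each of brass_a, brass_b's own z axis and vertical below 0.1 rad and z of brass_b in the frame of pan between 0.011 and 0.035 m), for 0.2 s.
At the end, for the whole second after the job is handed in: all three brass weights lie flat (within 0.1 rad) in one stack, the hung one still lowest on the hanger's pan and the other two on top of it, each centred on the rod within 6 mm, the mouths of any two slots at least 22 mm apart seen from above (a little under 50 degrees), all slower than 50 mm/s (all of step 2 and horizontal distance between brass_hung and pan below 0.006 m and z of brass_hung in the frame of pan between -0.003 and 0.005 m and angle between brass_hung's own z axis and vertical below 0.1 rad and horizontal distance between brass_hung_mouth and brass_a_mouth above 0.022 m and horizontal distance between each of brass_hung_mouth, brass_a_mouth and brass_b_mouth above 0.022 m and linear speed of each of brass_hung, brass_a, brass_b below 0.05 m/s); the robot touches nothing.
It fails at once if the hanger is knocked into a wide swing (over 0.25 rad, 14 degrees) (value of joint any of stirrup, hanger above 0.25 rad or value of joint any of stirrup, hanger below -0.25 rad).
It fails at once if the small steel weight, jar, plane, knife or bridge is moved more than 15 mm (distance of any of steel_small, jar, plane, knife, bridge from where it was at the start of the episode above 0.015 m).
It also fails if it takes over 72 s, if anything falls off the work surface, if the arm or the gripper's body presses on something with over 40 N, if the wrist force passes 120 N, or if a joint passes its speed limit or range.

## Working session

There is one attempt and no reset: what is moved stays moved. The work goes in short steps, each a Python script; the robot and the scene stay as the last script left them, time stands still between calls to the robot, and variables do not carry over. Pictures are saved under pics/ and viewed, at most 13 in all, crops included, and the job is handed in when it is done.

```bash
ls; mkdir -p pics
python3 - <<'E'
from rig import bot
import cv2,numpy as np,pickle
s=bot.read_state();print(s['clock'],s['ee_pos'],s['tool_rot'])
for n in ['top','scene','wrist']:
    c=bot.read_camera(n);pickle.dump(c,open(f'pics/{n}0.pkl','wb'));cv2.imwrite(f'pics/{n}0.png',c['image'])
    print(n,{k:v for k,v in c.items() if k not in('image','depth')})
E
```

```text
pics
0.0 [ 201.77553822 -511.42320492  249.71439144] [-5.71955003e-04  9.82403909e-01  1.86767846e-01 -5.86208816e-05]
top {'fovy': 49.601108941979305, 'cx': 321.7437163366846, 'cy': 200.6207378967455, 'eye': array([ 449.97041321, -101.14461658, 1370.21182601]), 'attitude': array([ 0.0283283 , -0.69844515,  0.71484698, -0.01912246])}
scene {'fovy': 53.402328371011436, 'cx': 323.95855552110146, 'cy': 206.8920684703279, 'eye': array([ 988.58712583, -689.37788816,  807.94653661]), 'attitude': array([-0.39789453,  0.86174682,  0.28779981, -0.12745049])}
wrist {'fovy': 71.12273133004183, 'cx': 319.9082068506748, 'cy': 199.12772738926202, 'mount': array([[-5.20072466e-04, -9.60409314e-01, -2.78592316e-01,
         7.05761730e+01],
       [ 9.99999710e-01, -6.54466347e-04,  3.89397891e-04,
        -2.14702555e-01],
       [-5.56310657e-04, -2.78592033e-01,  9.60409376e-01,
        -1.23633184e+02],
       [ 0.00000000e+00,  0.00000000e+00,  0.00000000e+00,
         1.00000000e+00]])}
```

View pics/top0.png

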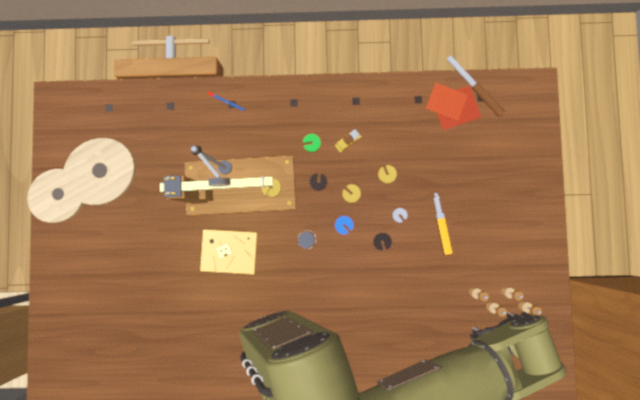

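View pics/scene0.png

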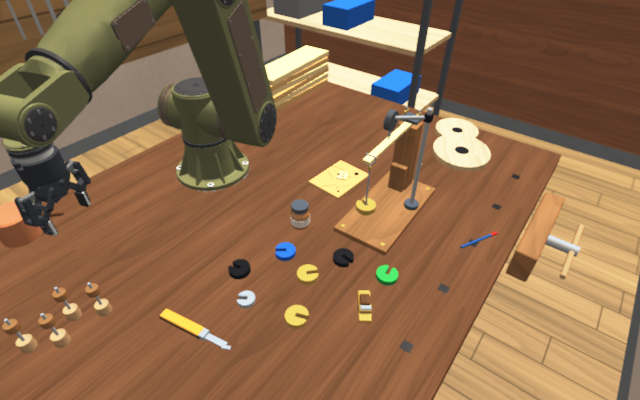

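```bash
cat > h.py <<'E'
from rig import bot
import cv2,numpy as np
from scipy.spatial.transform import Rotation as Ro
def R_q(q): return Ro.from_quat(np.roll(q,-1)).as_matrix()
def tool(head,tilt):
    "rotation: fingers point along heading (deg), tilted (deg) up from straight down; camera on top"
    a,t=np.radians([head,tilt]); h=np.array([np.cos(a),np.sin(a),0]); u=np.array([0,0,1.])
    x=np.cos(t)*h+np.sin(t)*u; z=np.sin(t)*h-np.cos(t)*u
    return np.column_stack([x,np.cross(z,x),z])
def q(R): return np.roll(Ro.from_matrix(R).as_quat(),1)
def cam(n):
    s=bot.read_state(); c=bot.read_camera(n)
    if n=='wrist':
        R=R_q(s['tool_rot']); c['R']=R@c['mount'][:3,:3]; c['eye']=np.array(s['ee_pos'])+R@c['mount'][:3,3]
    else: c['R']=R_q(c['attitude'])
    c['f']=200/np.tan(np.radians(c['fovy']/2)); return c
def onplane(c,uv,z):
    uv=np.atleast_2d(uv).astype(float)
    d=np.c_[(uv[:,0]-c['cx'])/c['f'],(uv[:,1]-c['cy'])/c['f'],np.ones(len(uv))]@c['R'].T
    return c['eye']+d*((z-c['eye'][2])/d[:,2])[:,None]
def proj(c,P):
    p=(np.atleast_2d(P)-c['eye'])@c['R']; return p[:,:2]/p[:,2:]*c['f']+[c['cx'],c['cy']]
E
python3 - <<'E'
from h import *
c=cam('top')
print(onplane(c,[(388,174),(352,193)],15),onplane(c,[(267,182)],250),onplane(c,[(271,188)],90))
R=tool(0,16.2); m=cam('wrist')['mount']
p=np.array([490,-150,400])-R@m[:3,3]
for j in [0]: print(p,bot.ik(p,q(R)))
bot.move_to(p,q(R)); print(bot.read_state()['clock'])
c=cam('wrist');cv2.imwrite('pics/w1.png',c['image'])
import pickle;pickle.dump(c,open('pics/w1.pkl','wb'))
E
```

```text
[[ 620.21973847 -294.75518219   15.        ]
 [ 562.9924495  -180.03272235   15.        ]] [[577.44364373  54.13359017 250.        ]] [[577.4183011  64.6481201  90.       ]]
[ 456.71872519 -150.21469108  261.58564413] [-0.4514402   0.00617622  1.8541794   0.14245062  1.03004142  1.06136296]
1.875
```

View pics/w1.png

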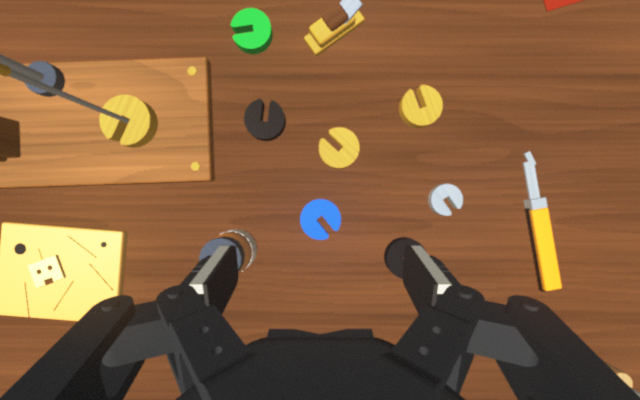

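```bash
cat >> h.py <<'E'
def cloud(c):
    v,u=np.mgrid[0:400,0:640]; D=c['depth'].astype(float)
    P=np.stack([(u-c['cx'])/c['f']*D,(v-c['cy'])/c['f']*D,D],-1)@c['R'].T+c['eye']; P[D==0]=np.nan; return P
def disc(c,px,z,lo=(15,90,90),hi=(35,255,255)):
    "centre and slot heading (deg) of the brass disc whose top face at height z is near pixel px"
    m=cv2.inRange(cv2.cvtColor(c['image'],cv2.COLOR_BGR2HSV),lo,hi); P=cloud(c)
    m[~(abs(P[...,2]-z)<6)]=0
    n,l,st,ce=cv2.connectedComponentsWithStats(m)
    i=1+np.argmin([np.hypot(*(ce[k]-px))+(1e4 if st[k,4]<60 else 0) for k in range(1,n)])
    cn=cv2.findContours((l==i).astype(np.uint8),cv2.RETR_EXTERNAL,cv2.CHAIN_APPROX_NONE)[0][0][:,0]
    w=onplane(c,cn,z)[:,:2].astype(np.float32)
    (x,y),r=cv2.minEnclosingCircle(w)
    g=np.argwhere(l==i)[:,::-1]; g=onplane(c,g,z)[:,:2]; g=g[np.hypot(*(g-[x,y]).T)<26]
    d=np.array([x,y])-g.mean(0)
    return np.round([x,y,r,np.degrees(np.arctan2(d[1],d[0])),len(g)],1)
E
python3 - <<'E'
from h import *
import pickle
c=pickle.load(open('pics/w1.pkl','rb'))
P=cloud(c);print(P[105,430],P[147,345],P[125,140],P[220,440])
for px,z in [((421,105),15),((339,147),15),((125,121),90)]: print(disc(c,px,z))
for a,b in [(100,140),(140,180),(180,220)]:
    m=(P[...,2]>a)&(P[...,2]<b)&(np.hypot(P[...,0]-577,P[...,1]-65)<25); print(m.sum(),np.round(np.median(P[m],0),1))
z=P[...,2]; m=(z>245)&(z<260)&(np.hypot(P[...,0]-577,P[...,1]-65)<200)
print(m.sum())
# rod as a line in the picture: rays onto its heights
t=cam('top');T=cloud(t); m=(abs(T[...,2]-250)<6)&(np.hypot(T[...,0]-577,T[...,1]-150)<150)
p=T[m][:,:2]; print(m.sum(),p.min(0),p.max(0),cv2.fitLine(p.astype(np.float32),cv2.DIST_HUBER,0,.01,.01).ravel())
R55=tool(0,52)
rod=np.array([577,65])
for p,hs in [((620,-295,40),(-20,0,20)),((563,-180,40),(20,40,54)),((577,65,115),(0,20,40,60,80))]:
    for h in hs: print(p,h,np.round(bot.ik(np.array(p),q(tool(h,52))),2) if bot.ik(np.array(p),q(tool(h,52))) is not None else None)
E
```

```text
[ 619.30535187 -302.35326532   15.71169817] [ 561.81554866 -185.53076404   14.93910921] [572.14574436  47.86240266  90.84805119] [ 459.92033258 -323.49264652   -1.89956386]
[ 618.4 -290.1   29.3   24.7 1001. ]
[ 560.9 -176.    28.3   45.6  976. ]
[ 577.5   64.2   30.   114.5 1493. ]
168 [577.4  64.4 122.6]
260 [577.6  64.2 162.4]
376 [577.5  64.  198.9]
0
658 [545.94131955  40.83864954] [655.1088798  292.91533558] [ 4.0928923e-02 -9.9916208e-01  5.7610126e+02  1.5551524e+02]
(620, -295, 40) -20 [-0.55  0.67  1.8   2.53  0.27 -1.1 ]
(620, -295, 40) 0 [-0.66  0.7   1.74  1.73  0.51 -0.63]
(620, -295, 40) 20 [-0.73  0.76  1.61  1.34  0.79 -0.53]
(563, -180, 40) 20 [-0.63  0.6   1.93  1.59  0.71 -0.76]
(563, -180, 40) 40 [-0.67  0.68  1.78  1.24  0.96 -0.71]
(563, -180, 40) 54 [-0.68  0.74  1.65  1.05  1.13 -0.72]
(577, 65, 115) 0 [ 0.07  0.34  2.09  3.42  0.21 -1.8 ]
(577, 65, 115) 20 [-0.08  0.35  2.08  1.97  0.36 -0.7 ]
(577, 65, 115) 40 [-0.19  0.41  1.99  1.48  0.66 -0.54]
(577, 65, 115) 60 [-0.25  0.49  1.84  1.2   0.95 -0.56]
(577, 65, 115) 80 [-0.26  0.6   1.67  0.99  1.22 -0.62]
```

```bash
cat >> h.py <<'E'
TILT=52
def corner_to_tcp(p,head,r=6): return np.array(p,float)-tool(head,TILT)@[-11,0,19-r]
def hv(a): return np.array([np.cos(np.radians(a)),np.sin(np.radians(a)),0])
def pick(xy,head):
    p=np.array([*xy,0])+2*hv(head); Q=q(tool(head,TILT))
    bot.move_gripper(68,60)
    bot.move_to(corner_to_tcp(p+[0,0,60],head),Q)
    cv2.imwrite(f'pics/pre{int(head)}.png',bot.read_camera('wrist')['image'])
    bot.servo_line(corner_to_tcp(p+[0,0,8],head),speed=100)
    hit=bot.servo_line(corner_to_tcp(p+[0,0,-8],head),speed=15,until_force=3)
    e=np.array(bot.read_state()['ee_pos']); print('touch',hit,e,'expected',corner_to_tcp(p,head))
    bot.servo_line(e+[0,0,2.5],speed=30)
    bot.move_gripper(40,60)
    s=bot.read_state(); print(s['grip_width'],s['grip_force'],s['ee_pos'])
    e=np.array(s['ee_pos']); bot.servo_line(e+[0,0,130],speed=150)
    s=bot.read_state(); print(s['clock'],s['grip_width'],s['ee_pos'],e)
E
python3 - <<'E'
from h import *
pick((560.9,-176),45.6)
c=cam('wrist');cv2.imwrite('pics/g2.png',c['image'])
import pickle;pickle.dump(c,open('pics/g2.pkl','wb'))
E
```

```text
touch True [ 559.89249039 -177.0336711    14.01514526] expected [ 559.87019102 -177.05160631   16.67171747]
54.1925417654138 62.983917644033625 [ 559.94358652 -177.20194465   16.7325239 ]
6.7917 53.75178733896444 [ 559.61471867 -176.95834111  145.70255164] [ 559.94358652 -177.20194465   16.7325239 ]
```

View pics/g2.png

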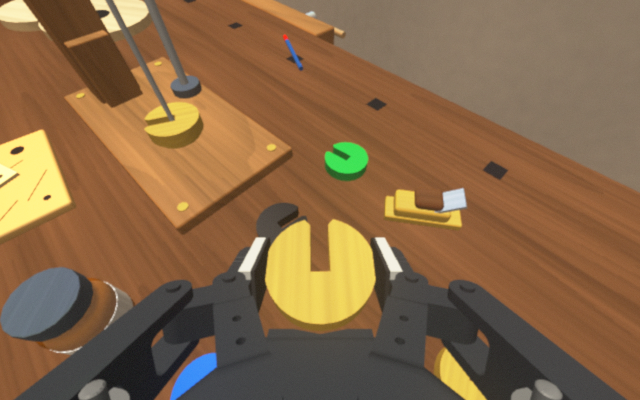

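```bash
cat >> h.py <<'E'
def held(c):
    "disc in the gripper: top plane (normal, height), centre, slot heading"
    m=cv2.inRange(cv2.cvtColor(c['image'],cv2.COLOR_BGR2HSV),(15,90,90),(35,255,255)); P=cloud(c)
    k=np.zeros_like(m); k[200:345,250:390]=1; m=(m>0)&(k>0)&(c['depth']<260)
    zt=np.percentile(P[m][:,2],70); s=m&(abs(P[...,2]-zt)<4); p=P[s]
    A=np.c_[p[:,:2]-p[:,:2].mean(0),np.ones(len(p))]; g=np.linalg.lstsq(A,p[:,2],rcond=None)[0]
    print('tilt',g[:2],'top',g[2])
    return disc(c,(320,290),g[2]),g
E
python3 - <<'E'
from h import *
import pickle
c=pickle.load(open('pics/g2.pkl','rb'))
print(held(c))
print(disc(c,(173,122),90))
P=cloud(c)
z=P[...,2]
m=(z>100)&(z<200)&(np.hypot(P[...,0]-577,P[...,1]-65)<15); print(m.sum(),np.median(P[m],0))
for h,d in [(75,60),(75,0)]:
    print(bot.ik(corner_to_tcp(np.array([577.5,64.2,95])-d*hv(h),h),q(tool(h,TILT))))
E
```

```text
tilt [0. 0.] top 0.0
(array([ 616.4, -113.7,   32.3,  -50.3,   54. ]), array([0., 0., 0.]))
[ 577.3   61.5   31.8   70.4 1167. ]
768 [577.7335277   64.01650006 160.41506896]
[-0.38460998  0.5772471   1.71404864  0.97841601  1.23062713 -0.65810815]
[-0.27385875  0.57726111  1.71402413  1.03397106  1.16032354 -0.61025334]h.py:59: RuntimeWarning: Mean of empty slice.
  A=np.c_[p[:,:2]-p[:,:2].mean(0),np.ones(len(p))]; g=np.linalg.lstsq(A,p[:,2],rcond=None)[0]
  ret = um.true_divide(
```

Run:
```python
from h import *
import pickle
c=pickle.load(open('pics/g2.pkl','rb'))
print(c['depth'][290,320], c['depth'][150:400:25,320])
im=c['image']; m=cv2.inRange(cv2.cvtColor(im,cv2.COLOR_BGR2HSV),(15,90,90),(35,255,255))
m[:, :255]=0;m[:,390:]=0;m[:205]=0;m[345:]=0
cn=max(cv2.findContours(m,cv2.RETR_EXTERNAL,cv2.CHAIN_APPROX_NONE)[0],key=cv2.contourArea)[:,0]
h=45.6;u=hv(h)[:2];v=hv(h+90)[:2]
for zt in (144,147):
    w=onplane(c,cn,zt)[:,:2]; ctr=np.array([560.9,-176.])
    l=np.c_[(w-ctr)@u,(w-ctr)@v]
    rim=l[(l[:,0]>-12)&(abs(l[:,1])>12)]  # front/side rim: top edge
    A=np.c_[2*rim,np.ones(len(rim))]; s=np.linalg.lstsq(A,(rim**2).sum(1),rcond=None)[0]
    print(zt,'centre(fwd,left)',s[:2],'R',np.sqrt(s[2]+s[:2]@s[:2]))
    print('slot edge',onplane(c,[(320,271),(311,222),(328,222),(311,268),(329,268)],zt)[:,:2]@np.c_[u,v]-ctr@np.c_[u,v])
np.set_printoptions(suppress=True)
cv2.imwrite('pics/g2c.png',cv2.resize(im[200:350,230:410],None,fx=4,fy=4,interpolation=cv2.INTER_CUBIC))
cv2.imwrite('pics/g2h.png',cv2.resize(im[80:170,110:240],None,fx=5,fy=5,interpolation=cv2.INTER_CUBIC))
```

```text
132.28604 [391.9157  365.5848  342.3667  319.55746 301.4469  138.30826   0.
 127.37843  74.05737  67.40242]
144 centre(fwd,left) [1.03395376 0.38367482] R 27.890083931152684
slot edge [[-3.14344188  0.40443689]
 [25.22072772  5.39365725]
 [25.20658329 -4.06500602]
 [-1.57689837  4.90707178]
 [-1.58728189 -4.09972691]]
147 centre(fwd,left) [-0.12430634  0.381247  ] R 27.21563046631795
slot edge [[-4.31784619  0.40087764]
 [23.40991011  5.27815375]
 [23.39608304 -3.96828336]
 [-2.78645158  4.8024859 ]
 [-2.79660212 -4.0022252 ]]
```

View pics/g2c.png

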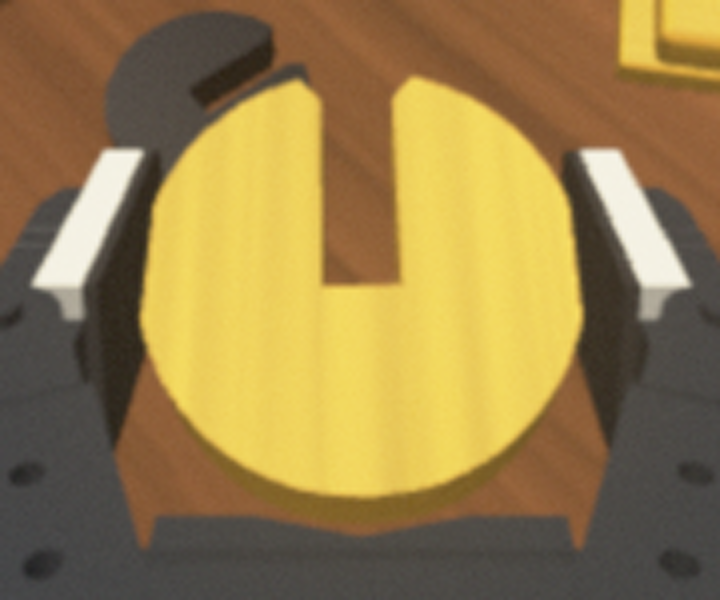

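View pics/g2h.png

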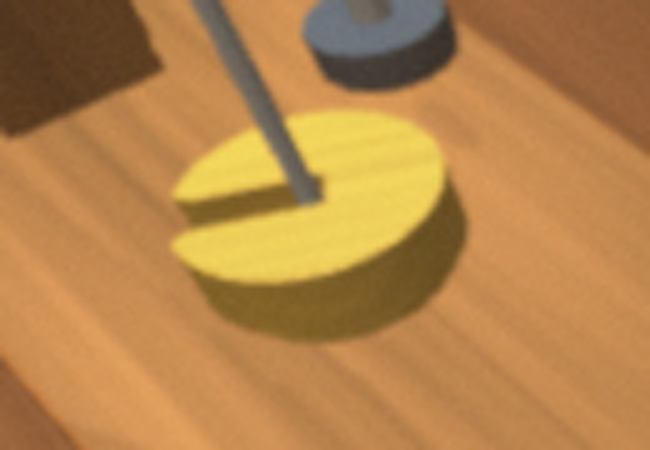

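```bash
cat >> h.py <<'E'
ROD=np.array([577.5,64.2,0])
def place(head,slot,fwd,left,dz,zbot):
    "fwd,left: disc centre from TCP in the heading frame; dz: underside minus TCP z; zbot: top of the stack"
    Q=q(tool(head,TILT)); off=fwd*hv(head)+left*hv(head+90)+[0,0,dz]
    at=lambda back,z: ROD-back*hv(slot)+[0,0,z]-off
    bot.move_to(at(80,zbot+6),Q)
    bot.servo_line(at(45,zbot+4),speed=80)
    f0=np.array(bot.read_state()['ft_force'])
    cv2.imwrite(f'pics/in{int(head)}.png',bot.read_camera('wrist')['image'])
    print('bump',bot.servo_line(at(1.5,zbot+4),speed=40,until_force=6),np.array(bot.read_state()['ft_force'])-f0)
    print('err',np.array(bot.read_state()['ee_pos'])-at(1.5,zbot+4))
    cv2.imwrite(f'pics/at{int(head)}.png',bot.read_camera('wrist')['image'])
E
python3 - <<'E'
from h import *
import pickle
c=pickle.load(open('pics/g2.pkl','rb'))
d=np.diff(onplane(c,[(172.4,119.6),(146,124.4)],90)[:,:2],axis=0)[0];print('hung slot',np.degrees(np.arctan2(d[1],d[0])),np.hypot(*d))
place(75,75,2.3,.2,-16.7,90)
s=bot.read_state();print(s['clock'],s['ee_pos'],s['grip_width'])
cv2.imwrite('pics/s1.png',cv2.resize(bot.read_camera('scene')['image'][60:260,260:480],None,fx=3,fy=3,interpolation=cv2.INTER_CUBIC)[:600,:660])
a=cv2.imread('pics/at75.png');cv2.imwrite('pics/v1.png',np.hstack([cv2.resize(a,(400,250)),cv2.resize(a[180:330,220:420],(400,300))[:250]]))
i=cv2.imread('pics/s1.png');cv2.imwrite('pics/v2.png',i)
E
```

```text
hung slot 152.59542081743697 25.902653507011046
bump False [-0.74306335 -0.12647237  1.29271622]
err [ 0.01919315 -0.19241567 -0.00263504]
9.4667 [576.71316947  60.24787001 110.69377898] 53.91214319736582
```

View pics/at75.png

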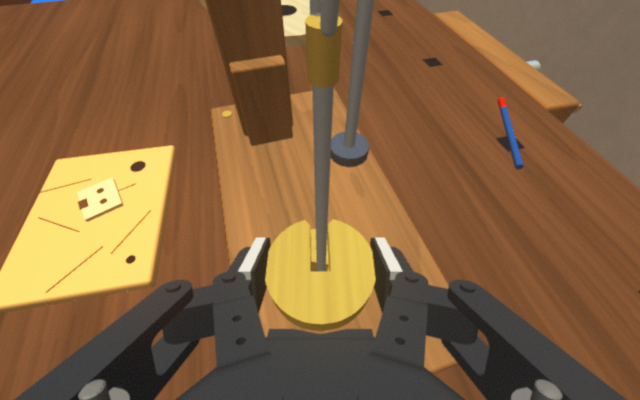

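```bash
cat >> h.py <<'E'
def letgo(head,zbot,dz):
    e=np.array(bot.read_state()['ee_pos']); e[2]=zbot+1.5-dz; bot.servo_line(e,speed=20)
    hit=bot.servo_line(e-[0,0,5],speed=8,until_force=1.5)
    s=bot.read_state(); print('down',hit,'underside',s['ee_pos'][2]+dz)
    bot.move_gripper(66); e=np.array(bot.read_state()['ee_pos'])
    bot.servo_line(e-95*hv(head)+[0,0,3],speed=90); print('clock',bot.read_state()['clock'])
E
python3 - <<'E'
from h import *
import pickle
letgo(75,90,-16.7)
bot.dwell(.3);c=cam('wrist');cv2.imwrite('pics/w3.png',c['image']);pickle.dump(c,open('pics/w3.pkl','wb'))
print(disc(c,(320,200),105))
P=cloud(c);z=P[...,2]
for a,b in [(110,140),(150,180),(190,215)]:
    m=(z>a)&(z<b)&(np.hypot(P[...,0]-577,P[...,1]-65)<20); print(m.sum(),np.median(P[m],0))
E
```

```text
down True underside 89.93000879792446
clock 11.6333
[ 576.2   60.9   30.7   75.3 2653. ]
274 [577.97718227  65.07201968 126.99614163]
519 [577.93693866  64.67107806 167.32662485]
0 [nan nan nan]
  return _methods._mean(a, axis=axis, dtype=dtype,
  ret = um.true_divide(
```

View pics/w3.png

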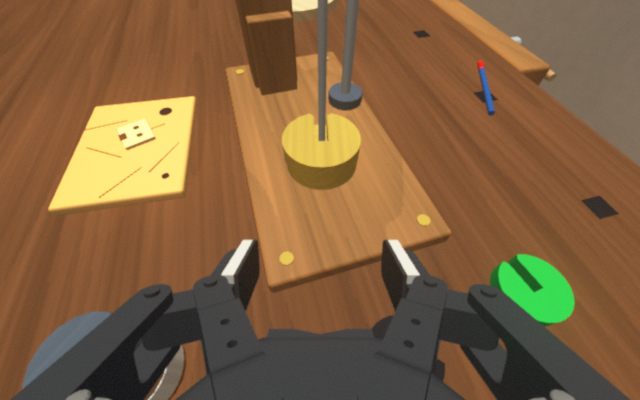

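Run:
```python
from h import *
import pickle
H=35
pick((618.4,-290.1),H)
s=bot.read_state();c=cam('wrist');cv2.imwrite('pics/g1.png',cv2.resize(c['image'][190:350,220:420],None,fx=4,fy=4))
pickle.dump(c,open('pics/g1.pkl','wb'))
im=c['image'];m=cv2.inRange(cv2.cvtColor(im,cv2.COLOR_BGR2HSV),(15,90,90),(35,255,255))
m[:, :255]=0;m[:,390:]=0;m[:205]=0;m[345:]=0
cn=max(cv2.findContours(m,cv2.RETR_EXTERNAL,cv2.CHAIN_APPROX_NONE)[0],key=cv2.contourArea)[:,0]
B=np.c_[hv(H)[:2],hv(H+90)[:2]]; w=onplane(c,cn,144)[:,:2]; l=(w-np.array(s['ee_pos'])[:2])@B
rim=l[(l[:,0]>-10)&(abs(l[:,1])>14)]
A=np.c_[2*rim,np.ones(len(rim))]; k=np.linalg.lstsq(A,(rim**2).sum(1),rcond=None)[0]
print('centre from TCP fwd,left',k[:2],'R',np.sqrt(k[2]+k[:2]@k[:2]))
```

```text
touch True [ 617.21420057 -290.91122603   14.03004726] expected [ 617.19431995 -290.94422626   16.67171747]
53.83718105568577 63.22730854153633 [ 617.29915056 -291.20329324   16.7899448 ]
16.225 54.15015038860533 [ 616.95074027 -290.92000496  145.49027371] [ 617.29915056 -291.20329324   16.7899448 ]
centre from TCP fwd,left [3.04391272 0.16269519] R 27.87706156103808
```

View pics/g1.png

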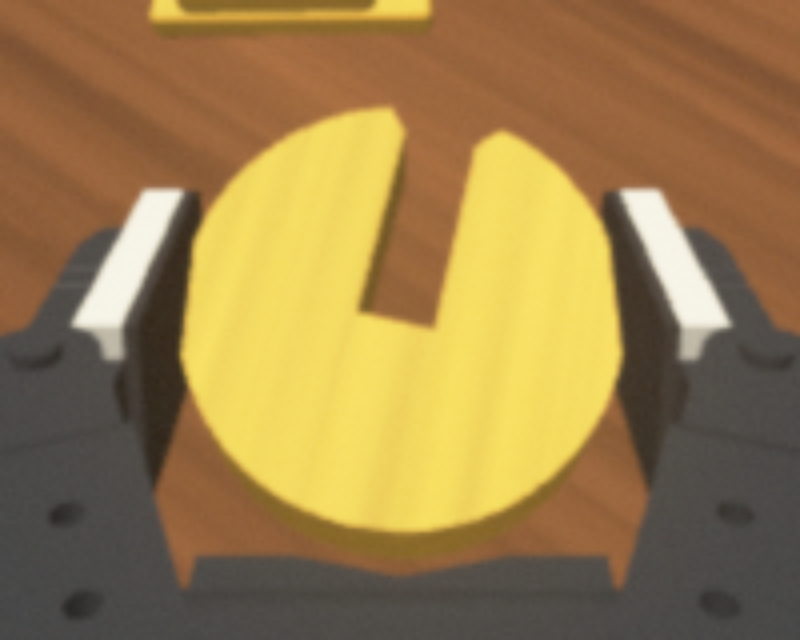

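Run:
```python
from h import *
import pickle
c=pickle.load(open('pics/g1.pkl','rb'))
d=np.diff(onplane(c,[(319.5,269.5),(332,219.5)],144)[:,:2],axis=0)[0]
a=np.degrees(np.arctan2(d[1],d[0]));print('slot',a,np.hypot(*d))
head=12+35-a
place(head,12,2.8,.2,-16.75,105)
s=bot.read_state();print(head,s['clock'],s['ee_pos'],s['grip_width'])
cv2.imwrite('pics/at1.png',cam('wrist')['image'])
```

```text
slot 21.542358051347204 29.96893520319549
bump False [ 0.79578955 -0.0476587   0.45783921]
err [-0.16688844 -0.02923582 -0.05219608]
25.457641948652796 19.5417 [573.44802523  62.43792098 125.72749212] 54.13502892304372
```

View pics/at1.png

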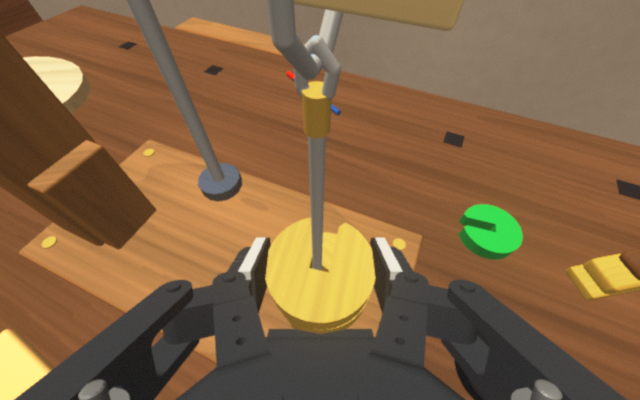

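The rod stands in the held weight's slot at its inner end (317,267), with the hanger undisturbed. Next I lower the weight, release it and back off.

Run:
```python
from h import *
letgo(25.46,105,-16.75)
bot.dwell(1.5)
c=cam('wrist');cv2.imwrite('pics/end.png',c['image'])
print(disc(c,(320,180),120))
P=cloud(c);z=P[...,2]
for k in range(2):
    m=(z>125)&(z<180)&(np.hypot(P[...,0]-577,P[...,1]-65)<20); print(np.median(P[m],0))
    bot.dwell(.25); c=cam('wrist');P=cloud(c);z=P[...,2]
print(bot.read_state()['clock'])
```

```text
down True underside 104.84738307029646
clock 21.7167
[ 574.3   63.5   30.8   22.  2555. ]
[577.47422361  66.27781592 156.93669158]
[577.53624645  66.15236629 157.35233261]
23.8667
```

View pics/end.png

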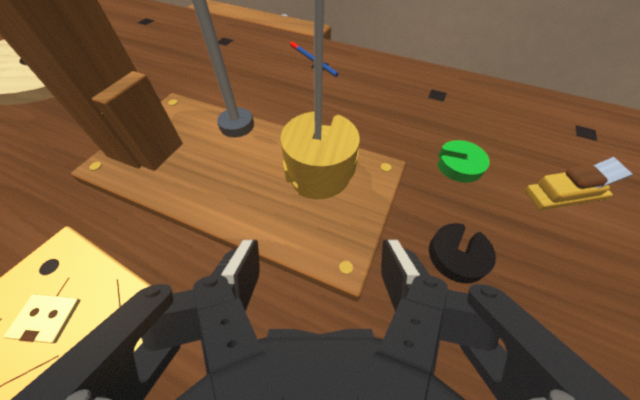

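```bash
python3 -c "
from rig import bot
bot.dwell(1.0);print(bot.finish_job())"
```

```text
the job is handed in; nothing more can be done
None
```

I handed the job in at about 25 s: both loose brass weights are on the rod above the hung one, flat and home. The slots face roughly 12°, 75° and 152°, the hanger looked still, and I don't have the judge's result.

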